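# Put the three remotes back in their fitted slots

### The job

Put the three black remotes lying about on the cabinet away in the walnut organiser, each in the slot cut to its length: the longest remote in the longest slot, the middle one in the middle-length slot, the shortest in the shortest. Each must lie flat on the bottom of its slot, keys up, either way round. Leave the torch, spectacle case, tin and coaster where they are.

Things in the scene. Friction and masses are not known exactly. Their poses are not given: they have to be found in the camera images.
- remote_long: the longest of three black plastic remote controls: a plain bar 190 mm long (its x), 38 mm wide (its y), 22 mm thick (z), lying flat with its grey keys (and one small red key at the +x end) on top; loose, 60 to 170 g, mass near its middle. Origin: centre of its underside.
- remote_mid: the middle-length of three black plastic remote controls: a plain bar 145 mm long (its x), 38 mm wide (its y), 22 mm thick (z), lying flat with its grey keys (and one small red key at the +x end) on top; loose, 60 to 170 g, mass near its middle. Origin: centre of its underside.
- remote_short: the shortest of three black plastic remote controls: a plain bar 100 mm long (its x), 38 mm wide (its y), 22 mm thick (z), lying flat with its grey keys (and one small red key at the +x end) on top; loose, 60 to 170 g, mass near its middle. Origin: centre of its underside.
- slot_long: the tray with the longest slot of the fixed walnut organiser (three trays side by side, 80 mm apart, in any order, on a 6 mm plinth). Tray 244 x 78 mm outside, 12 mm high. Felt-lined slot, open on top, centred: 208 mm long (x), 56 wide (y), 8 deep. Origin: centre of the tray's underside, 6 mm above the cabinet top; slot floor 4 mm and rim 12 mm above the origin.
- slot_mid: the tray with the middle-length slot of the fixed walnut organiser (three trays side by side, 80 mm apart, in any order, on a 6 mm plinth). Tray 244 x 78 mm outside, 12 mm high. Felt-lined slot, open on top, centred: 163 mm long (x), 56 wide (y), 8 deep. Origin: centre of the tray's underside, 6 mm above the cabinet top; slot floor 4 mm and rim 12 mm above the origin.
- slot_short: the tray with the shortest slot of the fixed walnut organiser (three trays side by side, 80 mm apart, in any order, on a 6 mm plinth). Tray 244 x 78 mm outside, 12 mm high. Felt-lined slot, open on top, centred: 118 mm long (x), 56 wide (y), 8 deep. Origin: centre of the tray's underside, 6 mm above the cabinet top; slot floor 4 mm and rim 12 mm above the origin.
- torch: bystander: yellow plastic torch lying on its side, 150 mm long (x), 40 mm thick, black rubber switch on top; loose. Origin: underside centre. Not to be moved.
- glasses_case: bystander: blue fabric-covered spectacle case with rounded edges, 150 x 56 x 34 mm, long side along x; loose. Origin: underside centre. Not to be moved.
- tin: bystander: closed white round screw-top tin, 62 mm diameter, 46 mm high; loose. Origin: underside centre. Not to be moved.
- coaster: bystander: round stainless steel coaster, 96 mm diameter, 6 mm thick; loose. Origin: underside centre. Not to be moved.
Not all that is in view belongs to the job. Leave any pink or purple look-alike of the remote_short alone.

How it is judged:
At the end, for the whole second after the job is handed in: Each remote released and at rest in its own slot: centre within 15 mm of the slot centre, underside on the slot floor (within 2.5 mm), along the slot within 0.25 rad either way round, keys up, level within 0.06 rad. Torch, spectacle case, tin and coaster never shifted over 20 mm (horizontal distance between remote_long and slot_long below 0.015 m and z of remote_long in the frame of slot_long between 0.001 and 0.0065 m and angle between the x axis of remote_long and the x axis of slot_long, either way round below 0.25 rad and angle between each of remote_long, remote_mid, remote_short's own z axis and vertical below 0.06 rad and linear speed of each of remote_long, remote_mid, remote_short below 0.01 m/s and angular speed of each of remote_long, remote_mid, remote_short below 0.1 rad/s and contact force between each of remote_long, remote_mid, remote_short and the fingers below 0.1 N and horizontal distance between remote_mid and slot_mid below 0.015 m and z of remote_mid in the frame of slot_mid between 0.001 and 0.0065 m and angle between the x axis of remote_mid and the x axis of slot_mid, either way round below 0.25 rad and horizontal distance between remote_short and slot_short below 0.015 m and z of remote_short in the frame of slot_short between 0.001 and 0.0065 m and angle between the x axis of remote_short and the x axis of slot_short, either way round below 0.25 rad); the robot touches nothing.
It fails at once if the torch is shifted by more than 20 mm (distance of torch from where it was at the start of the episode above 0.02 m).
It fails at once if the spectacle case is shifted by more than 20 mm (distance of glasses_case from where it was at the start of the episode above 0.02 m).
It fails at once if the tin is shifted by more than 20 mm (distance of tin from where it was at the start of the episode above 0.02 m).
It fails at once if the coaster is shifted by more than 20 mm (distance of coaster from where it was at the start of the episode above 0.02 m).
It also fails if it takes over 83 s, if anything falls off the work surface, if the arm or the gripper's body presses on something with over 40 N, if the wrist force passes 120 N, or if a joint passes its speed limit or range.

### The arm

A 7-joint arm with a two-finger parallel gripper is mounted at the origin on the work surface. World frame = base frame: x ahead of the robot, y to its left, z up, the work surface at z = 0. Lengths are in m, angles in rad, forces in N, time in s.
With the tool pointing down it reaches from about 0.425 to 0.8 m from the base axis. Payload 8.3 kg.
Tool frame: the origin (TCP) lies midway between the tips of the shut fingers; the grasp point (between the pads) lies 19 mm behind it (manip.hold_point_z is the distance from the TCP to the grasp point, in m); z points along the fingers, y is the line along which they close (so a half turn about z gives the same grasp; the last joint's range is limited). The gripper opens to 85 mm and grips with 20 to 120 N. Pads are 22 mm wide; open, the fingers measure 114 mm over their backs; the gripper's body (76 mm by 85 mm) begins 54 mm behind the grasp point. The pads swing forward as they close: fully open they stand 13 mm farther back than shut.
Start: joints at [-1.31, 0.383, 0.016, 1.37, -0.006, 1.388, -0.046], TCP at [0.199, 0.593, 0.231] pointing down, gripper open.
Joint ranges: [-2.95, 2.95], [-0.25, 2.06], [-1.52, 1.56], [0.18, 2.33], [-1.44, 4.58], [0.02, 2.06], [-3.01, 3.01]. Speed limits (rad/s): [2.39, 2.39, 3.01, 3.01, 3.14, 3.14, 3.14].

### API

Orientations are given as a unit quaternion [w, x, y, z].
In Python, from plant import manip gives the robot as it stands.
- The arm moves only by the shell command python3 -m pendant 'ROWS' [FORCE]. ROWS is a JSON object whose key "ticks" holds a list of rows, 1 to 5 of them, each of 5 numbers: the finger opening in m, then dx, dy, dz in m, then a turn about the tool's z in rad; each row is the pose to reach, as a shift and turn from the pose commanded when the command began, along the tool's axes at that moment; what a row does not reach only later rows make up. A row lasts 1/12 s, in which the tool goes at most 0.0417 m and 0.125 rad, less where a joint would pass 70% of its speed; a pose out of reach is approached as far as the arm can. The fingers move at their own pace and stop on an object; FORCE is the grip in N (left out, the last holds). Time passes only in rows, so rows that do not move let the fingers close. It prints the time, the measured TCP pose, the force, the opening and the grip force at its end. Input that does not fit is refused with a message, and nothing moves.
- manip.get_state(): the state, without advancing time (a new reading comes with each control period).
- manip.read_camera(name): name is "scene" or "side" or "wrist"; returns a dict with "image" (400x640x3 uint8, red, green, blue), "fovy" (degrees; the focal length in pixels is half the picture's height over the tangent of half this angle, whatever the lens; pixels are square), "cx", "cy" (the principal point, pixels), "extrinsics" (4x4, takes a point from camera to world coordinates). Camera axes: x right, y up, looking along -z (the intrinsics and any distortion apply to the point x, -y, -z); pixel columns grow to the right and rows downward; lengths in m; the calibration is good to about 2 mm. A picture is of the moment at which its call begins. There is no depth.
- manip.close_job(): hands the job in; it is judged then, once.
The state is a dict: "clock": time; "q": joint angles; "qd": joint speeds; "effort": joint torques, N m; "tool_pos": TCP position; "orientation": TCP orientation; "ft_force": force on the tool from outside, world axes, zero at the start; "ft_torque": the same for the moment, N m; "finger_gap": finger opening in m; "gripper_force": force on a finger pad.
Only numpy, scipy, OpenCV 4.12 (cv2) and the standard library are available. Lean on these libraries where they do the work, as an engineer would, in place of code of your own. Each camera call takes 0.05 s, during which the arm holds its last target. There are 200 camera calls.

## Working session

There is one attempt and no reset: what is moved stays moved. The work goes in short steps, Python scripts to look and compute and a shell command to move; the robot and the scene stay as the last step left them, time stands still between calls to the robot, and variables do not carry over. Pictures are saved under pics/ and viewed, at most 14 in all, crops included, and the job is handed in when it is done.

```bash
mkdir -p pics; ls
python3 - <<'E'
from plant import manip
import cv2,numpy as np
for n in ["scene","side"]:
    r=manip.read_camera(n); cv2.imwrite(f"pics/{n}0.png",r["image"][:,:,::-1])
    print(n,{k:(np.round(v,3).tolist() if k=="extrinsics" else v) for k,v in r.items() if k!="image"})
print(manip.get_state(), manip.hold_point_z)
E
```

```text
pics
scene {'fovy': 53.019254523096265, 'cx': 315.22167191691864, 'cy': 200.03333533791002, 'extrinsics': [[0.231, -0.723, 0.651, 1.204], [0.973, 0.164, -0.164, -0.226], [0.012, 0.671, 0.741, 0.804], [0.0, 0.0, 0.0, 1.0]]}
side {'fovy': 56.343911615368114, 'cx': 318.23527313230665, 'cy': 198.8428480998089, 'extrinsics': [[0.975, 0.133, -0.178, 0.34], [-0.222, 0.625, -0.748, -0.774], [0.012, 0.769, 0.639, 0.678], [0.0, 0.0, 0.0, 1.0]]}
{'clock': 0.1, 'q': array([-1.30988891,  0.3841694 ,  0.01639243,  1.37103313, -0.00632518,
        1.38815484, -0.0465029 ]), 'qd': array([ 2.34778515e-03, -1.61941093e-03,  1.23568033e-03, -2.61437933e-03,
        7.32066461e-04,  6.79995560e-05, -1.19176263e-03]), 'effort': array([ 2.55291074e-03, -6.29128790e+01,  8.47101957e-01, -3.72755206e+01,
        1.67188025e-02,  1.04378199e-02,  3.40651752e-05]), 'tool_pos': array([0.19868862, 0.5921223 , 0.23037663]), 'orientation': array([-1.35706697e-04,  1.61177570e-01,  9.86925050e-01, -8.47269852e-04]), 'ft_force': array([-0.28760881,  0.60650137, -0.75886775]), 'ft_torque': array([0.00638686, 0.00944274, 0.06244214]), 'gripper_force': 0.0, 'finger_gap': 0.08510938756659508} 0.0187
```

View pics/scene0.png

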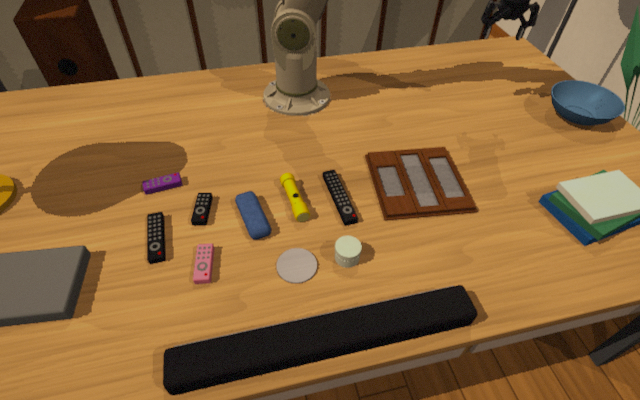

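View pics/side0.png

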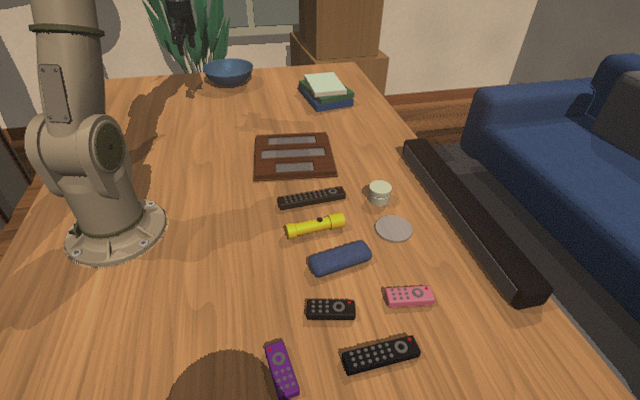

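Scene view: the black remotes are short at (202,208), mid at (156,237) and long at (340,197). The organiser slots from left to right are short (391,182), long (419,180) and mid (447,178). The side view agrees. Next I localise by silhouette centroid, with the ray cast to mid-height.

```bash
cat > h.py <<'E'
from plant import manip
import cv2,numpy as np
def world(r,px,z):
    px=np.asarray(px,float).reshape(-1,2);f=200/np.tan(np.radians(r["fovy"]/2));E=r["extrinsics"]
    d=np.c_[(px[:,0]-r["cx"])/f,-(px[:,1]-r["cy"])/f,-np.ones(len(px))]@E[:3,:3].T
    return E[:3,3]+d*((z-E[2,3])/d[:,2])[:,None]
def blobs(mask,r,z,amin):
    n,l,s,c=cv2.connectedComponentsWithStats(mask.astype(np.uint8),connectivity=8)
    out=[]
    for i in range(1,n):
        if s[i,4]<amin: continue
        cs,_=cv2.findContours((l==i).astype(np.uint8),cv2.RETR_EXTERNAL,cv2.CHAIN_APPROX_NONE)
        w=world(r,max(cs,key=len),z)[:,:2]
        hull=cv2.convexHull((w*1e4).astype(np.float32))
        m=cv2.moments(hull);ctr=np.array([m["m10"],m["m01"]])/m["m00"]/1e4
        (x,y),(a,b),t=cv2.minAreaRect(hull)
        if a<b: a,b,t=b,a,t+90
        out.append((c[i].round(0),s[i,4],ctr.round(4),round(a/10),round(b/10),round((t+90)%180-90,1)))
    return out
E
python3 - <<'E'
from h import *
for n in ["scene","side"]:
    r=manip.read_camera(n);im=r["image"].astype(int);mx=im.max(2);mn=im.min(2)
    hsv=cv2.cvtColor(r["image"],cv2.COLOR_RGB2HSV)
    print(n)
    pts={"scene":[(156,215),(340,180),(375,168),(405,170),(390,180),(360,240),(470,300)],"side":[(330,300),(262,160),(290,140)]}[n]
    print([im[v,u].tolist() for u,v in pts])
    m=cv2.morphologyEx((mx<60).astype(np.uint8),cv2.MORPH_CLOSE,np.ones((7,7)))
    for b in blobs(m,r,.011,80):
        if .3<np.hypot(*b[2])<.95: print("dark",*b)
    for nm,m in [("yel",(hsv[...,0]>25)&(hsv[...,0]<34)&(hsv[...,1]>180)&(mx>120)),("blue",(hsv[...,0]>100)&(hsv[...,0]<125)&(hsv[...,1]>70)),
      ("grey",(hsv[...,1]<45)&(mx>75)), ("wal",((hsv[...,0]<12)&(mx<140)&(mx>45)))]:
        m=cv2.morphologyEx(m.astype(np.uint8),cv2.MORPH_CLOSE,np.ones((3,3)))
        for b in blobs(m,r,.010,100):
            if .3<np.hypot(*b[2])<.95: print(nm,*b)
E
```

```text
scene
[[27, 23, 25], [88, 61, 32], [92, 49, 18], [87, 55, 38], [128, 113, 100], [177, 128, 68], [34, 25, 18]]
dark [126.  36.] 475 [-0.6329 -0.6242] 754 30 12.2
dark [196.  33.] 365 [-0.5933 -0.3275] 658 29 2.7
dark [262.  30.] 313 [-0.5436 -0.0444] 593 24 -6.3
dark [323.  29.] 254 [-0.5042  0.2258] 539 33 -15.5
dark [382.  24.] 258 [-0.483   0.4935] 503 26 -22.6
dark [436.  20.] 194 [-0.4561  0.7485] 479 23 -30.5
dark [293.  35.] 762 [-0.4422  0.0779] 275 131 -9.8
dark [340. 198.] 811 [0.5065 0.0147] 200 41 3.6
dark [164. 187.] 114 [ 0.3714 -0.4422] 93 14 -81.8
dark [202. 209.] 490 [ 0.47   -0.3469] 107 41 -13.1
dark [430. 212.] 149 [0.615  0.2318] 235 7 83.7
dark [156. 238.] 805 [ 0.5377 -0.4603] 155 38 2.2
dark [ 58. 299.] 971 [ 0.6472 -0.6712] 182 145 -5.7
dark [314. 339.] 13761 [ 0.8755 -0.1139] 650 92 -90.0
yel [292. 194.] 329 [ 0.4676 -0.1073] 160 26 5.6
blue [567. 221.] 672 [0.703  0.5718] 177 65 -1.6
blue [253. 215.] 947 [ 0.5177 -0.2212] 159 54 10.7
wal [196.  31.] 184 [-0.6292 -0.3298] 540 23 3.3
wal [261.  19.] 116 [-0.628  -0.0353] 395 22 -5.9
wal [131.  51.] 137 [-0.446
[... 372 characters left out ...]
69.8
dark [330. 310.] 951 [ 0.4704 -0.3463] 99 45 -12.4
dark [380. 355.] 1738 [ 0.5383 -0.4605] 148 43 2.3
dark [279. 392.] 96 [ 0.344 -0.485] 47 12 -65.3
yel [316. 223.] 372 [ 0.497  -0.0863] 154 31 6.0
blue [331. 104.] 268 [0.6998 0.6131] 204 167 -86.0
blue [338. 257.] 743 [ 0.5289 -0.2113] 141 55 11.3
grey [292. 140.] 227 [0.5077 0.3353] 158 33 -6.5
grey [293. 153.] 342 [0.4955 0.2555] 204 36 -6.8
grey [295. 167.] 243 [0.4884 0.1743] 114 36 -6.2
grey [393. 229.] 573 [ 0.6874 -0.147 ] 92 87 66.5
wal [ 15. 134.] 228 [-0.4273  0.572 ] 131 62 -57.1
wal [293. 157.] 3078 [0.4957 0.2455] 270 252 83.3
wal [311. 199.] 391 [0.5093 0.0167] 190 52 4.1
wal [332. 308.] 394 [ 0.4743 -0.3412] 96 39 -12.4
```

```bash
cat > to.py <<'E'
import sys,numpy as np
from plant import manip
from scipy.spatial.transform import Rotation as R
x,y,z,a=map(float,sys.argv[1:5]); s=manip.get_state()
M=R.from_quat(np.roll(s["orientation"],-1)).as_matrix()
t=np.radians(a+180); h=np.arctan2(M[1,0],M[0,0]); d=(t-h+np.pi/2)%np.pi-np.pi/2
print("shift",(M.T@(np.array([x,y,z])-s["tool_pos"])).round(4),"turn",round(-d,3),"t",s["clock"],"q7",s["q"][6].round(2))
E
python3 -m pendant '{"ticks":[[0.07, -0.143, -0.135, 0.03, -0.125], [0.07, -0.143, -0.135, 0.03, -0.25], [0.07, -0.143, -0.135, 0.03, -0.384], [0.07, -0.143, -0.135, 0.03, -0.384], [0.07, -0.143, -0.135, 0.03, -0.384]]}' 40; python3 to.py .507 .0147 .15 3.5
```

```text
clock: 0.62
tool_pos: [0.2931, 0.4157, 0.2007]
orientation: [0.0, -0.03, 1.0, -0.001]
ft_force: [1.0, 0.8, 0.4]
finger_gap: 0.07
gripper_force: 0.0
shift [-0.1898 -0.4129  0.0511] turn -0.002 t 0.6167 q7 0.62
```

```bash
python3 -m pendant '{"ticks":[[0.07, -0.08, -0.18, 0, 0], [0.07, -0.08, -0.18, 0, 0], [0.07, -0.08, -0.18, 0, 0], [0.07, -0.08, -0.18, 0, 0], [0.07, -0.08, -0.18, 0, 0]]}'>/dev/null; python3 -m pendant '{"ticks":[[0.07, -0.08, -0.17, 0.04, 0], [0.07, -0.08, -0.17, 0.04, 0], [0.07, -0.08, -0.17, 0.04, 0], [0.07, -0.08, -0.17, 0.04, 0], [0.07, -0.08, -0.17, 0.04, 0]]}'; python3 to.py .507 .0147 .15 3.5
python3 - <<'E'
from h import *
r=manip.read_camera("wrist");cv2.imwrite("pics/w1.png",r["image"][:,:,::-1]);print(r["extrinsics"].round(3).tolist())
E
```

```text
clock: 1.45
tool_pos: [0.4732, 0.0747, 0.1607]
orientation: [0.0, -0.028, 1.0, -0.001]
ft_force: [-0.1, -0.5, 0.1]
finger_gap: 0.0701
gripper_force: 0.0
shift [-0.0303 -0.0618  0.0108] turn -0.005 t 1.45 q7 1.45
[[-0.056, -0.951, -0.304, 0.395], [0.998, -0.053, -0.017, 0.07], [-0.0, -0.305, 0.952, 0.304], [0.0, 0.0, 0.0, 1.0]]
```

View pics/w1.png

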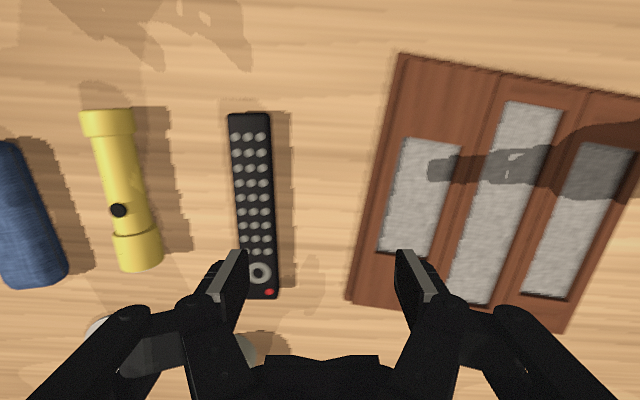

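The wrist view shows the long remote at (253,205), between and ahead of the fingers, with the torch at (125,190) well clear. Going down.

```bash
python3 -m pendant '{"ticks":[[0.07, -0.030, -0.062, 0, 0], [0.07, -0.030, -0.062, 0, 0], [0.07, -0.030, -0.062, 0.03, 0], [0.07, -0.030, -0.062, 0.06, 0], [0.07, -0.030, -0.062, 0.09, 0]]}'>/dev/null; python3 -m pendant '{"ticks":[[0.07, 0, 0, 0.03, 0], [0.07, 0, 0, 0.045, 0], [0.07, 0, 0, 0.045, 0], [0.07, 0, 0, 0.045, 0]]}'; python3 to.py .507 .0147 .006 3.5
```

```text
clock: 2.25
tool_pos: [0.5053, 0.0191, 0.0259]
orientation: [-0.001, -0.03, 1.0, -0.0]
ft_force: [0.2, -0.6, 0.3]
finger_gap: 0.0696
gripper_force: 0.0
shift [-0.0014 -0.0045  0.0199] turn -0.001 t 2.25 q7 1.69
```

```bash
python3 -m pendant '{"ticks":[[0.06, -0.001, -0.004, 0.01, 0], [0.06, -0.001, -0.004, 0.019, 0], [0.06, -0.001, -0.004, 0.019, 0]]}'; python3 -m pendant '{"ticks":[[0.03, 0, 0, 0, 0], [0.03, 0, 0, 0, 0], [0.03, 0, 0, 0, 0], [0.03, 0, 0, 0, 0], [0.03, 0, 0, 0, 0]]}' 40;  python3 -m pendant '{"ticks":[[0.03, 0, 0, 0, 0], [0.03, 0, 0, -0.01, 0], [0.03, 0, 0, -0.04, 0], [0.03, 0, 0, -0.08, 0], [0.03, 0, 0, -0.08, 0]]}'
python3 - <<'E'
from h import *
r=manip.read_camera("wrist");cv2.imwrite("pics/w2.png",r["image"][:,:,::-1])
r=manip.read_camera("side");cv2.imwrite("pics/s2.png",cv2.resize(r["image"][80:280,200:480,::-1],None,fx=2,fy=2))
E
```

```text
clock: 2.5
tool_pos: [0.5068, 0.015, 0.0064]
orientation: [-0.0, -0.03, 1.0, -0.0]
ft_force: [-1.2, 0.7, 0.2]
finger_gap: 0.06
gripper_force: 0.0
clock: 2.92
tool_pos: [0.5076, 0.0154, 0.0078]
orientation: [0.0, -0.03, 1.0, 0.0]
ft_force: [-0.8, -0.1, 3.6]
finger_gap: 0.037
gripper_force: 41.1
clock: 3.33
tool_pos: [0.5111, 0.0151, 0.0941]
orientation: [0.005, -0.03, 1.0, 0.001]
ft_force: [2.5, -1.0, -1.1]
finger_gap: 0.0372
gripper_force: 40.7
```

View pics/s2.png

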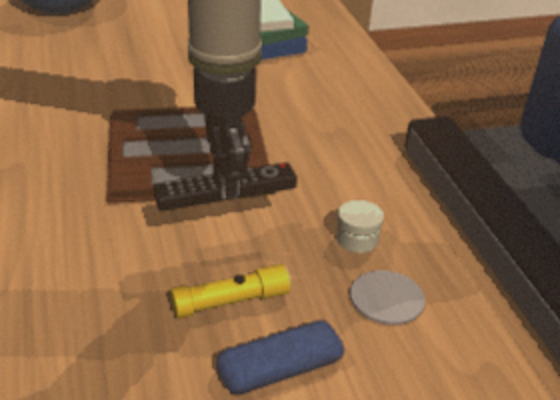

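Side crop: the long remote hangs level in the fingers, clear of the torch and tin. Next: carry it to the middle tray.

```bash
python3 to.py .4967 .2455 .094 -6.5; python3 -m pendant '{"ticks":[[0.03, 0.00, 0.04, 0, 0.05], [0.03, 0, 0.08, 0, 0.1], [0.03, 0, 0.12, 0, 0.14], [0.03, 0, 0.16, 0, 0.174], [0.03, 0, 0.2, 0, 0.174]]}'; python3 to.py .4967 .2455 .03 -6.5
```

```text
shift [-0.0023  0.2302 -0.0046] turn 0.174 t 3.4333 q7 1.66
clock: 3.85
tool_pos: [0.4935, 0.2163, 0.0859]
orientation: [-0.001, 0.058, 0.998, -0.001]
ft_force: [-0.0, 0.7, -1.3]
finger_gap: 0.0366
gripper_force: 40.7
shift [0.0001 0.0294 0.0558] turn -0.003 t 3.85 q7 1.1
```

```bash
python3 -m pendant '{"ticks":[[0.03, 0, 0.03, 0, 0], [0.03, 0, 0.03, 0.02, 0], [0.03, 0, 0.03, 0.04, 0], [0.03, 0, 0.03, 0.04, 0], [0.03, 0, 0.03, 0.04, 0]]}'; python3 to.py .4967 .2455 .022 -6.5
python3 - <<'E'
from h import *
r=manip.read_camera("wrist");cv2.imwrite("pics/w3.png",r["image"][:,:,::-1])
E
```

```text
clock: 4.27
tool_pos: [0.4967, 0.2435, 0.0454]
orientation: [-0.002, 0.057, 0.998, -0.002]
ft_force: [0.8, 0.1, -0.9]
finger_gap: 0.0371
gripper_force: 40.7
shift [0.0002 0.002  0.0234] turn -0.001 t 4.2667 q7 1.08
```

View pics/w3.png

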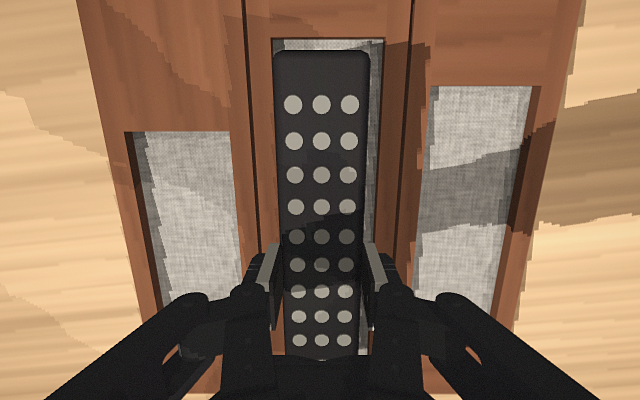

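Wrist view: the remote (cols 273–370) sits about 7 px left of the slot centre (col 328), i.e. roughly 3 mm. I correct that while lowering.

```bash
python3 -m pendant '{"ticks":[[0.03, 0, 0.003, 0.01, 0], [0.03, 0, 0.003, 0.02, 0], [0.03, 0, 0.003, 0.024, 0], [0.03, 0, 0.003, 0.025, 0], [0.03, 0, 0.003, 0.025, 0]]}'; python3 -m pendant '{"ticks":[[0.03, 0, 0, 0.001, 0], [0.03, 0, 0, 0.002, 0], [0.03, 0, 0, 0.002, 0]]}'
```

```text
clock: 4.73
tool_pos: [0.4985, 0.2474, 0.0218]
orientation: [-0.0, 0.057, 0.998, -0.0]
ft_force: [1.0, 0.0, -2.3]
finger_gap: 0.0373
gripper_force: 40.7
clock: 4.98
tool_pos: [0.499, 0.2478, 0.0204]
orientation: [0.0, 0.057, 0.998, 0.0]
ft_force: [-0.4, 0.5, -1.3]
finger_gap: 0.0368
gripper_force: 40.7
```

```bash
python3 -m pendant '{"ticks":[[0.03, 0, 0, 0.002, 0], [0.03, 0, 0, 0.002, 0], [0.03, 0, 0, 0.002, 0]]}'; python3 -m pendant '{"ticks":[[0.048, 0, 0, 0, 0], [0.048, 0, 0, 0, 0], [0.048, 0, 0, -0.01, 0], [0.048, 0, 0, -0.04, 0], [0.048, 0, 0, -0.08, 0]]}'
python3 - <<'E'
from h import *
r=manip.read_camera("scene");cv2.imwrite("pics/s4.png",cv2.resize(r["image"][100:260,280:500,::-1],None,fx=2.5,fy=2.5))
r=manip.read_camera("wrist");cv2.imwrite("pics/w4.png",r["image"][:,:,::-1])
E
```

```text
clock: 5.23
tool_pos: [0.4988, 0.2477, 0.0182]
orientation: [-0.0, 0.057, 0.998, -0.0]
ft_force: [0.1, -0.2, -1.4]
finger_gap: 0.0369
gripper_force: 40.7
clock: 5.65
tool_pos: [0.4968, 0.2466, 0.0971]
orientation: [-0.002, 0.057, 0.998, -0.002]
ft_force: [1.2, 0.4, 0.3]
finger_gap: 0.0481
gripper_force: 0.0
```

View pics/w4.png

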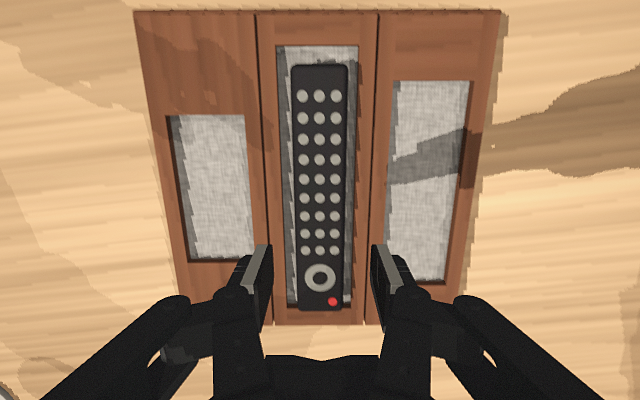

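Run:
```python
from h import *
r=manip.read_camera("wrist")
c=np.cos(np.radians(-6.5));s=np.sin(np.radians(-6.5));A=np.array([[c,s],[-s,c]])
f=lambda p,z:(world(r,p,z)[:,:2])
print("remote corners top z.032",f([(292,66),(347,66),(297,310),(342,310)],.032).round(4).tolist())
print(" if near end tilted z.040",f([(297,310),(342,310)],.040).round(4).tolist())
print("tray corners z.018",f([(257,12),(378,12),(274,324),(364,324)],.018).round(4).tolist())
print("slot far",f([(276,45),(359,45)],.018).round(4).tolist())
for nm,p,z in [("tray",[(257,12),(378,12),(274,324),(364,324)],.018),("rem",[(292,66),(347,66),(297,310),(342,310)],.032)]:
    w=f(p,z);print(nm,w.mean(0).round(4),"len",np.linalg.norm(w[:2].mean(0)-w[2:].mean(0)).round(4),"wid",np.linalg.norm(w[0]-w[1]).round(4))
m=cv2.cvtColor(r["image"],cv2.COLOR_RGB2HSV)
```

```text
remote corners top z.032 [[0.4058, 0.2419], [0.4098, 0.2764], [0.5881, 0.2197], [0.5925, 0.2559]]
 if near end tilted z.040 [[0.582, 0.221], [0.5863, 0.256]]
tray corners z.018 [[0.3704, 0.2233], [0.3792, 0.3003], [0.6109, 0.1952], [0.6205, 0.2737]]
slot far [[0.3908, 0.2323], [0.397, 0.2867]]
tray [0.4953 0.2481] len 0.2425 wid 0.0775
rem [0.4991 0.2485] len 0.1838 wid 0.0347
```

View pics/s4.png

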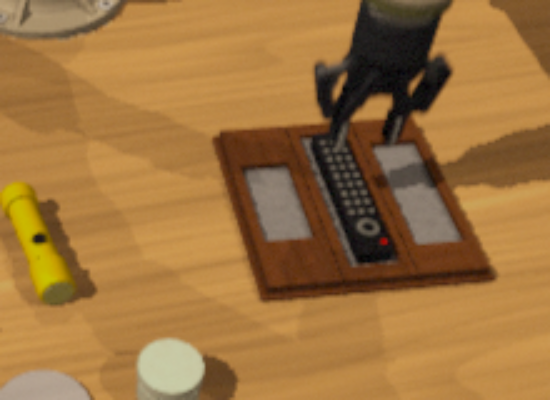

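Scene crop: the long remote lies fully in the middle slot, with felt visible around all sides. Next is the short remote.

```bash
python3 to.py .470 -.3466 .10 -12.7;  python3 -m pendant '{"ticks":[[0.06, -0.03, -0.2, 0, 0], [0.06, -0.03, -0.2, 0, 0], [0.06, -0.03, -0.2, 0, 0], [0.06, -0.03, -0.2, 0, 0], [0.06, -0.03, -0.2, 0, 0]]}'>/dev/null; python3 -m pendant '{"ticks":[[0.06, -0.03, -0.2, 0, 0.1], [0.06, -0.03, -0.2, 0, 0.108], [0.06, -0.03, -0.2, 0, 0.108], [0.06, -0.03, -0.2, 0, 0.108], [0.06, -0.03, -0.2, 0, 0.108]]}'; python3 to.py .470 -.3466 .10 -12.7
```

```text
shift [-0.0365 -0.5952 -0.    ] turn 0.108 t 5.8 q7 1.06
clock: 6.63
tool_pos: [0.5123, -0.1596, 0.0985]
orientation: [0.0, 0.111, 0.994, -0.0]
ft_force: [0.9, 0.8, -0.4]
finger_gap: 0.0602
gripper_force: 0.0
shift [-1.000e-04 -1.918e-01 -1.500e-03] turn -0.001 t 6.6333 q7 1.77
```

```bash
python3 -m pendant '{"ticks":[[0.06, 0, -0.18, 0, 0], [0.06, 0, -0.18, 0, 0], [0.06, 0, -0.18, 0, 0], [0.06, 0, -0.18, 0, 0], [0.06, 0, -0.18, 0, 0]]}'>/dev/null; python3 -m pendant '{"ticks":[[0.06, 0, 0, 0.03, 0], [0.06, 0, 0, 0.06, 0], [0.06, 0, 0, 0.06, 0], [0.06, 0, 0, 0.06, 0]]}'; python3 to.py .470 -.3466 .006 -12.7
python3 - <<'E'
from h import *
r=manip.read_camera("wrist");cv2.imwrite("pics/w5.png",r["image"][:,:,::-1])
E
```

```text
clock: 7.38
tool_pos: [0.4721, -0.3311, 0.0371]
orientation: [-0.002, 0.111, 0.994, 0.001]
ft_force: [0.3, -0.2, 0.1]
finger_gap: 0.06
gripper_force: 0.0
shift [-0.0015 -0.0156  0.0311] turn -0.0 t 7.3833 q7 2.17
```

View pics/w5.png

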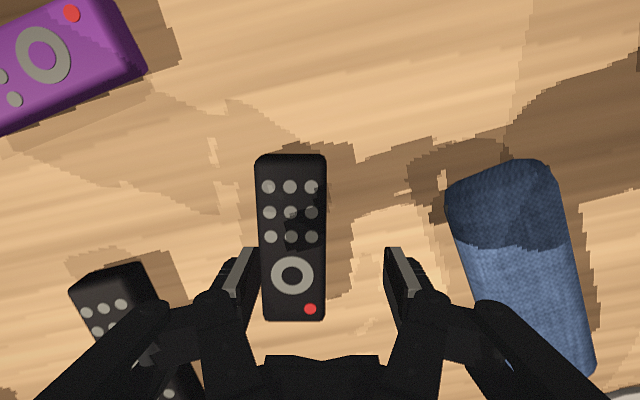

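Wrist view: the short remote is at (291,237), left of the finger midline at about col 320, matching the computed 15 mm. The mid remote and case are clear.

```bash
python3 -m pendant '{"ticks":[[0.06, -0.001, -0.015, 0, 0], [0.06, -0.001, -0.015, 0.015, 0], [0.06, -0.001, -0.015, 0.025, 0], [0.06, -0.001, -0.015, 0.03, 0], [0.06, -0.001, -0.015, 0.03, 0]]}'; python3 to.py .470 -.3466 .006 -12.7
```

```text
clock: 7.85
tool_pos: [0.4712, -0.3459, 0.0079]
orientation: [-0.001, 0.11, 0.994, 0.0]
ft_force: [-1.0, -0.0, -1.0]
finger_gap: 0.06
gripper_force: 0.0
shift [ 0.001  -0.0009  0.0019] turn 0.001 t 7.85 q7 2.22
```

```bash
python3 -m pendant '{"ticks":[[0.055, 0.001, -0.001, 0.0015, 0], [0.03, 0.001, -0.001, 0.0015, 0], [0.03, 0.001, -0.001, 0.0015, 0], [0.03, 0.001, -0.001, 0.0015, 0], [0.03, 0.001, -0.001, 0.0015, 0]]}' 40;  python3 -m pendant '{"ticks":[[0.03, 0, 0, 0, 0], [0.03, 0, 0, -0.01, 0], [0.03, 0, 0, -0.04, 0], [0.03, 0, 0, -0.08, 0], [0.03, 0, 0, -0.09, 0]]}'; python3 to.py .487 .1675 .09 -6.5; python3 -m pendant '{"ticks":[[0.03, 0, 0.2, 0, -0.1], [0.03, 0, 0.2, 0, -0.108], [0.03, 0, 0.2, 0, -0.108], [0.03, 0, 0.2, 0, -0.108], [0.03, 0, 0.2, 0, -0.108]]}'; python3 to.py .487 .1675 .09 -6.5
```

```text
clock: 8.27
tool_pos: [0.4704, -0.3479, 0.0075]
orientation: [0.0, 0.111, 0.994, -0.0]
ft_force: [-0.8, 1.5, 5.2]
finger_gap: 0.0371
gripper_force: 41.6
clock: 8.68
tool_pos: [0.4716, -0.3499, 0.1028]
orientation: [0.003, 0.111, 0.994, -0.002]
ft_force: [2.1, -1.6, 0.7]
finger_gap: 0.0369
gripper_force: 40.9
shift [0.0993 0.508  0.0108] turn -0.109 t 8.6833 q7 2.17
clock: 9.1
tool_pos: [0.5145, -0.1491, 0.0974]
orientation: [0.0, 0.056, 0.998, 0.001]
ft_force: [1.3, 0.5, -0.5]
finger_gap: 0.0373
gripper_force: 40.9
shift [0.0627 0.3115 0.0077] turn 0.002 t 9.1 q7 1.86
```

```bash
python3 -m pendant '{"ticks":[[0.03, 0.04, 0.19, 0, 0], [0.03, 0.04, 0.19, 0, 0], [0.03, 0.04, 0.19, 0, 0], [0.03, 0.04, 0.19, 0, 0], [0.03, 0.04, 0.19, 0, 0]]}' >/dev/null; python3 -m pendant '{"ticks":[[0.03, 0.02, 0.11, 0, 0], [0.03, 0.02, 0.11, 0, 0], [0.03, 0.02, 0.11, 0, 0], [0.03, 0.02, 0.11, 0.02, 0], [0.03, 0.02, 0.11, 0.04, 0]]}'; python3 -m pendant '{"ticks":[[0.03, 0, 0, 0, 0], [0.03, 0, 0, 0, 0]]}'>/dev/null;python3 to.py .487 .1675 .04 -6.5
python3 - <<'E'
from h import *
r=manip.read_camera("wrist");cv2.imwrite("pics/w6.png",r["image"][:,:,::-1])
E
```

```text
clock: 9.93
tool_pos: [0.4891, 0.1556, 0.0578]
orientation: [0.002, 0.054, 0.999, 0.001]
ft_force: [0.0, -0.5, -1.5]
finger_gap: 0.0368
gripper_force: 40.9
shift [0.0025 0.0157 0.0166] turn -0.001 t 10.1 q7 1.22
```

View pics/w6.png

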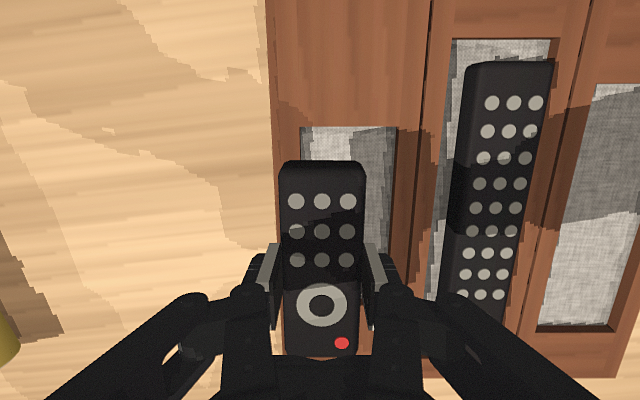

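Wrist view: the slot centre is at col 349 and the remote at col 322. That is about 15 mm to go, as computed.

```bash
python3 -m pendant '{"ticks":[[0.03, 0.0025, 0.0157, 0, 0], [0.03, 0.0025, 0.0157, 0.01, 0], [0.03, 0.0025, 0.0157, 0.025, 0], [0.03, 0.0025, 0.0157, 0.032, 0], [0.03, 0.0025, 0.0157, 0.032, 0]]}'>/dev/null;python3 -m pendant '{"ticks":[[0.03, 0, 0, 0, 0], [0.03, 0, 0, 0, 0]]}'; python3 to.py .487 .1675 .018 -6.5
```

```text
clock: 10.73
tool_pos: [0.4882, 0.1678, 0.0254]
orientation: [0.0, 0.057, 0.998, 0.0]
ft_force: [0.4, -0.9, -0.1]
finger_gap: 0.0371
gripper_force: 40.9
shift [ 0.0011 -0.0004  0.0074] turn -0.001 t 10.7333 q7 1.21
```

```bash
python3 -m pendant '{"ticks":[[0.03, 0.001, 0, 0.003, 0], [0.03, 0.001, 0, 0.006, 0], [0.03, 0.001, 0, 0.0075, 0], [0.03, 0.001, 0, 0.0075, 0], [0.03, 0.001, 0, 0.0075, 0]]}'; python3 -m pendant '{"ticks":[[0.048, 0, 0, 0, 0], [0.048, 0, 0, 0, 0], [0.048, 0, 0, -0.01, 0], [0.048, 0, 0, -0.04, 0], [0.048, 0, 0, -0.08, 0]]}';  python3 -m pendant '{"ticks":[[0.06, 0, -0.1, 0, -0.1], [0.06, 0, -0.2, 0, -0.152], [0.06, 0, -0.2, 0, -0.152], [0.06, 0, -0.2, 0, -0.152], [0.06, 0, -0.2, 0, -0.152]]}' ; python3 to.py .538 -.4604 .1 2.2
python3 - <<'E'
from h import *
r=manip.read_camera("scene");cv2.imwrite("pics/s7.png",cv2.resize(r["image"][100:260,280:500,::-1],None,fx=2.5,fy=2.5))
E
```

```text
clock: 11.15
tool_pos: [0.4867, 0.1683, 0.0175]
orientation: [-0.0, 0.057, 0.998, 0.0]
ft_force: [-1.8, -0.5, 3.5]
finger_gap: 0.0373
gripper_force: 41.4
clock: 11.57
tool_pos: [0.4845, 0.1673, 0.0961]
orientation: [-0.003, 0.057, 0.998, -0.002]
ft_force: [1.2, 0.7, 0.1]
finger_gap: 0.0479
gripper_force: 0.0
clock: 11.98
tool_pos: [0.4633, -0.0336, 0.0982]
orientation: [0.001, -0.018, 1.0, -0.0]
ft_force: [1.3, -0.6, 0.8]
finger_gap: 0.0595
gripper_force: 0.0
shift [-0.0591 -0.4292 -0.0017] turn -0.002 t 11.9833 q7 1.7
```

View pics/s7.png

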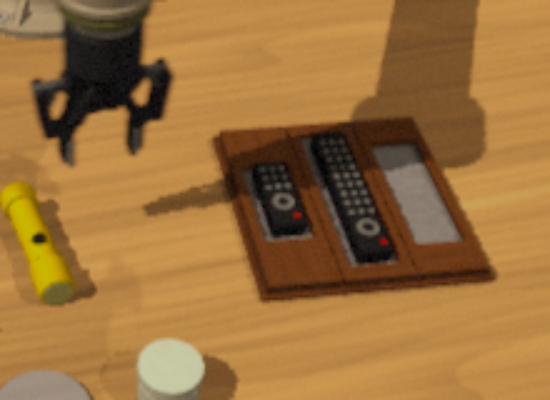

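Scene crop: the short remote lies inside its slot, with felt visible round it. Next is the mid remote.

```bash
python3 -m pendant '{"ticks":[[0.06, -0.03, -0.2, 0, 0], [0.06, -0.03, -0.2, 0, 0], [0.06, -0.03, -0.2, 0, 0], [0.06, -0.03, -0.2, 0, 0], [0.06, -0.03, -0.2, 0, 0]]}'>/dev/null; python3 -m pendant '{"ticks":[[0.06, -0.03, -0.2, 0, 0], [0.06, -0.03, -0.2, 0, 0], [0.06, -0.03, -0.2, 0, 0], [0.06, -0.03, -0.2, 0, 0], [0.06, -0.03, -0.2, 0, 0]]}'>/dev/null; python3 -m pendant '{"ticks":[[0.06, 0, -0.02, 0, 0], [0.06, 0, -0.02, 0.01, 0], [0.06, 0, -0.02, 0.04, 0], [0.06, 0, -0.02, 0.05, 0], [0.06, 0, -0.02, 0.05, 0]]}'; python3 -m pendant '{"ticks":[[0.06, 0, 0, 0, 0], [0.06, 0, 0, 0, 0]]}'>/dev/null; python3 to.py .538 -.4604 .006 2.2
```

```text
clock: 13.28
tool_pos: [0.5388, -0.4448, 0.0435]
orientation: [-0.002, -0.02, 1.0, 0.003]
ft_force: [0.2, 1.0, 0.5]
finger_gap: 0.0602
gripper_force: 0.0
shift [ 0.0034 -0.0127  0.0428] turn 0.001 t 13.45 q7 2.52
```

```bash
python3 -m pendant '{"ticks":[[0.06, 0.003, -0.0127, 0, 0], [0.06, 0.003, -0.0127, 0.015, 0], [0.06, 0.003, -0.0127, 0.03, 0], [0.06, 0.003, -0.0127, 0.036, 0], [0.06, 0.003, -0.0127, 0.036, 0]]}'; python3 -m pendant '{"ticks":[[0.06, 0, 0, 0, 0], [0.06, 0, 0, 0, 0]]}'>/dev/null;  python3 to.py .538 -.4604 .006 2.2
```

```text
clock: 13.87
tool_pos: [0.536, -0.4591, 0.0078]
orientation: [-0.002, -0.019, 1.0, 0.002]
ft_force: [-0.4, 0.0, 0.7]
finger_gap: 0.06
gripper_force: 0.0
shift [-0.0004  0.0002  0.0054] turn 0.0 t 14.0333 q7 2.55
```

```bash
python3 -m pendant '{"ticks":[[0.055, 0, 0, 0.004, 0], [0.055, 0, 0, 0.004, 0], [0.055, 0, 0, 0.004, 0]]}'; python3 -m pendant '{"ticks":[[0.03, 0, 0, 0, 0], [0.03, 0, 0, 0, 0], [0.03, 0, 0, 0, 0], [0.03, 0, 0, 0, 0]]}' 40;  python3 -m pendant '{"ticks":[[0.03, 0, 0, 0, 0], [0.03, 0, 0, -0.01, 0], [0.03, 0, 0, -0.04, 0], [0.03, 0, 0, -0.08, 0], [0.03, 0, 0, -0.09, 0]]}'; python3 to.py .505 .3265 .09 -6.5; python3 -m pendant '{"ticks":[[0.03, 0, 0.2, 0, 0.1], [0.03, 0, 0.2, 0, 0.152], [0.03, 0, 0.2, 0, 0.152], [0.03, 0, 0.2, 0, 0.152], [0.03, 0, 0.2, 0, 0.152]]}'; python3 to.py .505 .3265 .09 -6.5
```

```text
clock: 14.28
tool_pos: [0.5375, -0.4606, 0.0074]
orientation: [0.0, -0.019, 1.0, -0.0]
ft_force: [0.2, -0.2, 0.6]
finger_gap: 0.0548
gripper_force: 0.0
clock: 14.62
tool_pos: [0.5376, -0.4609, 0.0078]
orientation: [0.0, -0.019, 1.0, -0.0]
ft_force: [-1.1, 0.5, 2.9]
finger_gap: 0.037
gripper_force: 41.9
clock: 15.03
tool_pos: [0.539, -0.4628, 0.1042]
orientation: [0.003, -0.019, 1.0, -0.003]
ft_force: [1.4, -0.6, 1.4]
finger_gap: 0.0368
gripper_force: 41.6
shift [0.0039 0.79   0.0099] turn 0.152 t 15.0333 q7 2.52
clock: 15.45
tool_pos: [0.5298, -0.2571, 0.0974]
orientation: [-0.0, 0.056, 0.998, 0.001]
ft_force: [1.1, 0.4, -0.7]
finger_gap: 0.0366
gripper_force: 41.5
shift [0.0897 0.5771 0.0084] turn 0.002 t 15.45 q7 2.11
```

```bash
python3 -m pendant '{"ticks":[[0.03, 0.03, 0.19, 0, 0], [0.03, 0.03, 0.19, 0, 0], [0.03, 0.03, 0.19, 0, 0], [0.03, 0.03, 0.19, 0, 0], [0.03, 0.03, 0.19, 0, 0]]}' >/dev/null; python3 -m pendant '{"ticks":[[0.03, 0.03, 0.19, 0, 0], [0.03, 0.03, 0.19, 0, 0], [0.03, 0.03, 0.19, 0, 0], [0.03, 0.03, 0.19, 0, 0], [0.03, 0.03, 0.19, 0, 0]]}' >/dev/null;  python3 -m pendant '{"ticks":[[0.03, 0.03, 0.18, 0, 0], [0.03, 0.03, 0.18, 0, 0], [0.03, 0.03, 0.18, 0, 0], [0.03, 0.03, 0.18, 0, 0], [0.03, 0.03, 0.18, 0, 0]]}'; python3 -m pendant '{"ticks":[[0.03, 0, 0, 0.02, 0], [0.03, 0, 0, 0.03, 0], [0.03, 0, 0, 0.03, 0], [0.03, 0, 0, 0.03, 0]]}'>/dev/null;python3 to.py .505 .3265 .04 -6.5
python3 - <<'E'
from h import *
r=manip.read_camera("wrist");cv2.imwrite("pics/w8.png",r["image"][:,:,::-1])
E
```

```text
clock: 16.7
tool_pos: [0.5016, 0.3136, 0.0975]
orientation: [-0.0, 0.053, 0.999, 0.002]
ft_force: [-0.5, 1.4, -1.1]
finger_gap: 0.037
gripper_force: 41.5
shift [0.0014 0.0226 0.0268] turn -0.002 t 17.0333 q7 1.04
```

View pics/w8.png

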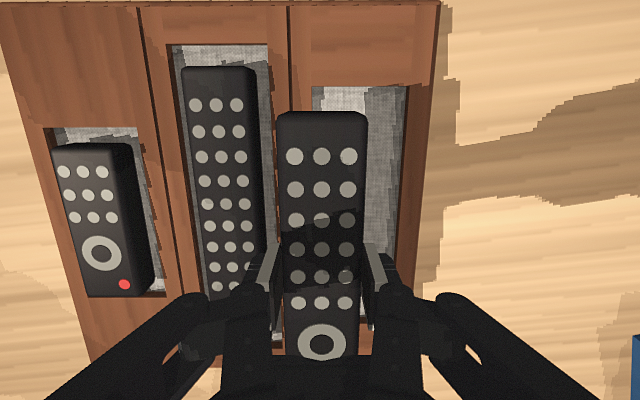

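Wrist view: the mid slot is centred at col 361 and the remote at col 322, so about 22 mm to go, as computed.

```bash
python3 -m pendant '{"ticks":[[0.03, 0.001, 0.0226, 0, 0], [0.03, 0.001, 0.0226, 0.01, 0], [0.03, 0.001, 0.0226, 0.025, 0], [0.03, 0.001, 0.0226, 0.04, 0], [0.03, 0.001, 0.0226, 0.042, 0]]}'>/dev/null;python3 -m pendant '{"ticks":[[0.03, 0, 0, 0, 0], [0.03, 0, 0, 0, 0], [0.03, 0, 0, 0, 0]]}'; python3 to.py .505 .3265 .018 -6.5
```

```text
clock: 17.75
tool_pos: [0.5065, 0.3285, 0.0267]
orientation: [0.001, 0.057, 0.998, 0.001]
ft_force: [-0.3, -0.0, -0.8]
finger_gap: 0.037
gripper_force: 41.5
shift [ 0.0012 -0.0022  0.0087] turn -0.001 t 17.75 q7 1.03
```

```bash
python3 -m pendant '{"ticks":[[0.03, 0.001, -0.002, 0.004, 0], [0.03, 0.001, -0.002, 0.007, 0], [0.03, 0.001, -0.002, 0.0085, 0], [0.03, 0.001, -0.002, 0.0085, 0], [0.03, 0.001, -0.002, 0.0085, 0]]}'; python3 -m pendant '{"ticks":[[0.048, 0, 0, 0, 0], [0.048, 0, 0, 0, 0], [0.048, 0, 0, -0.01, 0], [0.048, 0, 0, -0.04, 0], [0.048, 0, 0, -0.08, 0]]}';  python3 -m pendant '{"ticks":[[0.06, 0, 0, -0.04, 0], [0.06, 0, -0.04, -0.08, 0], [0.06, 0, -0.08, -0.08, 0], [0.06, 0, -0.08, -0.08, 0], [0.06, 0, -0.08, -0.08, 0]]}'; python3 -m pendant '{"ticks":[[0.06, 0, 0, 0, 0], [0.06, 0, 0, 0, 0], [0.06, 0, 0, 0, 0]]}'
python3 - <<'E'
from h import *
r=manip.read_camera("wrist");cv2.imwrite("pics/w9.png",r["image"][:,:,::-1]); 
mx=r["image"].max(2);m=cv2.morphologyEx((mx<62).astype(np.uint8),cv2.MORPH_CLOSE,np.ones((5,5)))
for b in blobs(m,r,.021,1500):print(*b)
r=manip.read_camera("side");cv2.imwrite("pics/s9.png",cv2.resize(r["image"][110:290,220:440,::-1],None,fx=2.5,fy=2.5))
E
```

```text
clock: 18.17
tool_pos: [0.5044, 0.3263, 0.0177]
orientation: [-0.0, 0.057, 0.998, 0.0]
ft_force: [-4.3, -2.5, 9.0]
finger_gap: 0.0372
gripper_force: 42.6
clock: 18.58
tool_pos: [0.5022, 0.3252, 0.095]
orientation: [-0.002, 0.057, 0.998, -0.002]
ft_force: [0.9, 1.0, 1.5]
finger_gap: 0.0483
gripper_force: 0.0
clock: 19.0
tool_pos: [0.4967, 0.2426, 0.1792]
orientation: [0.001, 0.06, 0.998, 0.001]
ft_force: [0.3, 0.6, 0.4]
finger_gap: 0.06
gripper_force: 0.0
clock: 19.25
tool_pos: [0.4947, 0.2482, 0.1762]
orientation: [-0.0, 0.056, 0.998, -0.0]
ft_force: [-0.0, 0.3, -0.1]
finger_gap: 0.0599
gripper_force: 0.0
[321. 171.] 5956 [0.5056 0.2459] 194 53 -6.4
[333. 329.] 44061 [0.6522 0.2568] 714 354 83.5
[237. 184.] 3458 [0.4881 0.1654] 115 54 -6.3
```

View pics/w9.png

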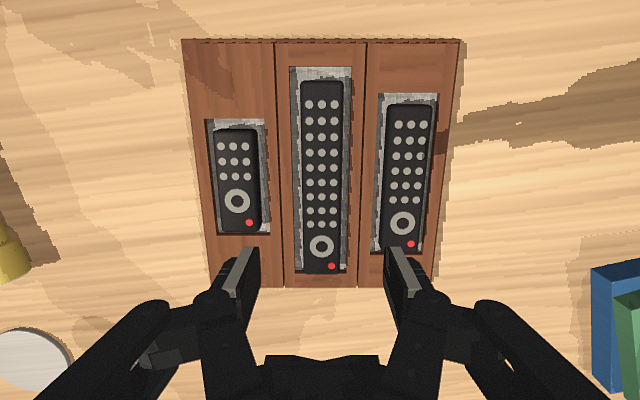

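View pics/s9.png

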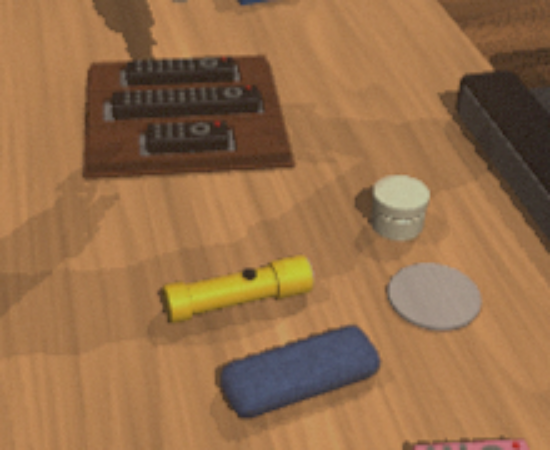

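Run:
```python
from h import *
for n in ["scene","side"]:
    r=manip.read_camera(n);mx=r["image"].max(2)
    for b in blobs(mx<62,r,.021,80):
        if .42<b[2][0]<.58 and .1<b[2][1]<.4: print(n,*b)
r=manip.read_camera("wrist")
for nm,p in [("S",[(215,128),(256,128),(222,232),(260,232)]),("L",[(302,80),(343,80),(301,273),(341,273)]),("M",[(388,104),(432,104),(379,252),(421,252)])]:
    w=world(r,p,.032)[:,:2];print(nm,w.mean(0).round(4),"len",np.linalg.norm(w[:2].mean(0)-w[2:].mean(0)).round(4),"wid",np.linalg.norm(w[0]-w[1]).round(4))
```

```text
scene [420. 180.] 637 [0.4977 0.2509] 203 47 -6.5
scene [447. 176.] 517 [0.5045 0.3302] 158 57 -9.8
scene [392. 180.] 360 [0.4865 0.1718] 114 46 -6.4
side [289. 140.] 229 [0.4993 0.3267] 143 58 -7.3
side [292. 152.] 347 [0.4998 0.2508] 193 62 -5.9
side [294. 166.] 202 [0.4871 0.1714] 100 59 -8.1
S [0.4857 0.1698] len 0.1008 wid 0.0365
L [0.4974 0.2471] len 0.1869 wid 0.0349
M [0.504  0.3248] len 0.1432 wid 0.0383
```

All three remotes are within about 5 mm of their slot centres, flat and aligned, so I'm handing in.

```bash
python3 -c "
from plant import manip
print(manip.close_job())"
```

```text
the job is handed in; nothing more can be done
None
```

The job is handed in: by my camera measurements all three remotes lie flat in their own slots, within about 5 mm of centre, and the bystanders were never touched; the judge's verdict was not shown.

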